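# Change the batch in the label press

## Task

Change the batch in the desk's label press: turn its platter by the knob half a turn until it clicks at the loading stop, lift the finished tins off into the wooden tray, and set every freshly labelled tin (the two or three standing on the desk next to the press, on its right) flat in the middle of its own felt seat. Then turn the platter half a turn back, round the open front, until it clicks with the seats under the pad, and press the lever's handle down until its catch holds it. Keep the tins right side up, close the press only with the platter at that stop, and leave the ink bottle, matchbox and pocket watch alone.

Things in the scene. Friction and masses are not known exactly. Their poses are not given: they have to be found in the camera images.
- platter (a joint): turn of the round wooden platter about its upright pivot, rad; grows anticlockwise from above. Spring-ball detents at 0 (loading stop: seats at the press's open front, knob at its +y side) and 3.14 (pressing stop, where it starts: seats under the pad, knob at -y). They draw in from 0.09 rad either side; leaving takes 3 N at the knob. Ends at -0.25 and 3.39. The knob goes round the open front
- platter_knob (a point): centre of the upright round wooden knob fixed on the platter, 18 mm in diameter, 32 mm tall (16 mm above and below this point), on a 12 mm stem; 113 mm from the pivot; this point is 50 mm above the platter's surface, 86 mm above the desk. Its frame turns with the platter
- lever (a joint): angle of the press lever, rad: 0 raised (a spring holds it there), grows as the handle goes down; pushed to 0.35 it has passed the sprung catch, which then holds it at about 0.335; hard end at 0.36. Pushing the handle past the catch takes about 12 N; lifting the handle with about 7 N frees it again
- lever_handle (a point): middle of the lever's round wooden handle bar, 22 mm in diameter, 80 mm long along the lever (y axis), 372 mm from the hinge; about 0.21 m high when raised, 0.08 m latched. It swings in the press's y-z plane about an axis along the press's x through press point (0.088, -0.160, 0.075)
- press: label press fixed to the desk; origin on the platter's pivot at desk level. Open front faces its -x. Grey base 12 mm high. The lever runs along y over the platter's rear (x 0.055 to 0.121), hinge at y -0.160, handle at y 0.21; catch post 86 mm high at (0.120, 0.182). The lever's sprung pad comes down on the tins by itself
- seat0 (a point): centre of one of three round grey felt seats (68 mm in diameter) on the platter's surface, 36 mm above the desk, 90 mm from the pivot; turns with the platter; at the loading stop this one is at press (-0.058, 0.069). Platter 260 mm in diameter, rim 5 mm high; tins on neighbouring seats stand 14 mm apart
- seat1 (a point): centre of one of three round grey felt seats (68 mm in diameter) on the platter's surface, 36 mm above the desk, 90 mm from the pivot; turns with the platter; at the loading stop this one is at press (-0.09, 0.0). Platter 260 mm in diameter, rim 5 mm high; tins on neighbouring seats stand 14 mm apart
- seat2 (a point): centre of one of three round grey felt seats (68 mm in diameter) on the platter's surface, 36 mm above the desk, 90 mm from the pivot; turns with the platter; at the loading stop this one is at press (-0.058, -0.069). Platter 260 mm in diameter, rim 5 mm high; tins on neighbouring seats stand 14 mm apart
- done0_c (a point): a finished round tin, 62 mm in diameter, 23 mm tall, 45 g or so; point at its centre, half-way up. Starts on the platter under the raised lever; one or two of done0..done2 are present, on any seats
- done1_c (a point): a finished round tin, 62 mm in diameter, 23 mm tall, 45 g or so; point at its centre, half-way up. Starts on the platter under the raised lever; one or two of done0..done2 are present, on any seats
- done2_c (a point): a finished round tin, 62 mm in diameter, 23 mm tall, 45 g or so; point at its centre, half-way up. Starts on the platter under the raised lever; one or two of done0..done2 are present, on any seats
- new0_c (a point): a freshly labelled round tin, same make and size (62 mm in diameter, 23 mm tall); point at its centre, half-way up. Starts flat on the desk right of the press; two or three of new0..new2 are present
- new1_c (a point): a freshly labelled round tin, same make and size (62 mm in diameter, 23 mm tall); point at its centre, half-way up. Starts flat on the desk right of the press; two or three of new0..new2 are present
- new2_c (a point): a freshly labelled round tin, same make and size (62 mm in diameter, 23 mm tall); point at its centre, half-way up. Starts flat on the desk right of the press; two or three of new0..new2 are present
- tray: shallow open wooden tray, fixed to the desk left of the press: 190 mm (its x) by 100 mm (its y), walls 14 mm high and 5 mm thick, floor 5 mm thick; origin at the centre of its underside. Two tins fit side by side along its x
- ink_bottle: bystander: glass ink bottle, 48x48x58 mm, origin at the centre of its underside
- matchbox: bystander: matchbox, 37x54x15 mm, origin at the centre of its underside
- pocket_watch: bystander: pocket watch, 63x47x12 mm, origin at the centre of its underside
Mind the look-alikes: they are no part of the job. What is shaped like the part that bears new1_c but green is not meant.

How it is judged (in metres and radians):
On the way, in this order (a step that is already met when the one before it is completed fails the run):
1. the platter is turned to the loading stop (value of joint platter between -0.06 and 0.06 rad), for 0.2 s.
2. all finished tins lie in the tray and all fresh tins stand on seats, with the platter at the loading stop (all of step 1 and (horizontal distance between new0_c and seat0 below 0.014 m or horizontal distance between new0_c and seat1 below 0.014 m or horizontal distance between new0_c and seat2 below 0.014 m) and angle between each of new0_c, new1_c, new2_c, done0_c, done1_c, done2_c's own z axis and vertical below 0.12 rad and height (world z) of new0_c between 0.043 and 0.052 m and (horizontal distance between new1_c and seat0 below 0.014 m or horizontal distance between new1_c and seat1 below 0.014 m or horizontal distance between new1_c and seat2 below 0.014 m) and height (world z) of new1_c between 0.043 and 0.052 m and (horizontal distance between new2_c and seat0 below 0.014 m or horizontal distance between new2_c and seat1 below 0.014 m or horizontal distance between new2_c and seat2 below 0.014 m) and height (world z) of new2_c between 0.043 and 0.052 m and x of done0_c in the frame of tray between -0.07 and 0.07 m and y of done0_c in the frame of tray between -0.028 and 0.028 m and height (world z) of each of done0_c, done1_c, done2_c below 0.024 m and x of done1_c in the frame of tray between -0.07 and 0.07 m and y of done1_c in the frame of tray between -0.028 and 0.028 m and x of done2_c in the frame of tray between -0.07 and 0.07 m and y of done2_c in the frame of tray between -0.028 and 0.028 m), for 0.2 s.
3. the platter is turned to the pressing stop with the lever still up (value of joint platter between 3.08159 and 3.20159 rad and value of joint lever below 0.2 rad), for 0.2 s.
4. the lever is pressed down past its catch (value of joint platter between 3.08159 and 3.20159 rad and value of joint lever above 0.322 rad), for 0.2 s.
At the end, for the whole second after the job is handed in: Platter within 0.06 rad of the pressing stop, lever held (over 0.322 rad), every fresh tin flat, upright, within 14 mm of a seat's centre, every finished tin flat, upright on the tray floor (centre within 70 mm along, 28 mm across of its middle), bystanders moved under 30 mm (all of step 4 and (horizontal distance between new0_c and seat0 below 0.014 m or horizontal distance between new0_c and seat1 below 0.014 m or horizontal distance between new0_c and seat2 below 0.014 m) and angle between each of new0_c, new1_c, new2_c, done0_c, done1_c, done2_c's own z axis and vertical below 0.12 rad and height (world z) of new0_c between 0.043 and 0.052 m and (horizontal distance between new1_c and seat0 below 0.014 m or horizontal distance between new1_c and seat1 below 0.014 m or horizontal distance between new1_c and seat2 below 0.014 m) and height (world z) of new1_c between 0.043 and 0.052 m and (horizontal distance between new2_c and seat0 below 0.014 m or horizontal distance between new2_c and seat1 below 0.014 m or horizontal distance between new2_c and seat2 below 0.014 m) and height (world z) of new2_c between 0.043 and 0.052 m and x of done0_c in the frame of tray between -0.07 and 0.07 m and y of done0_c in the frame of tray between -0.028 and 0.028 m and height (world z) of each of done0_c, done1_c, done2_c below 0.024 m and x of done1_c in the frame of tray between -0.07 and 0.07 m and y of done1_c in the frame of tray between -0.028 and 0.028 m and x of done2_c in the frame of tray between -0.07 and 0.07 m and y of done2_c in the frame of tray between -0.028 and 0.028 m and distance of each of ink_bottle, matchbox, pocket_watch from where it was at the start of the episode below 0.03 m); the robot touches nothing.
It fails at once if the press is closed with the platter away from the pressing stop (value of joint lever above 0.3 rad and not (value of joint platter between 2.94159 and 3.34159 rad)).
It fails at once if a bystander is knocked away (distance of any of ink_bottle, matchbox, pocket_watch from where it was at the start of the episode above 0.05 m).
Of done0, done1, done2 only 1 to 2 are there at a start; the rules pass over those that are not, and their reading is None.
Of new0, new1, new2 only 2 to 3 are there at a start; the rules pass over those that are not, and their reading is None.
At some moment in a run one of new0, new1, new2 may be knocked a few centimetres aside while the robot is not near it.
Once in a run the grip may slacken for a moment while it holds something.
It also fails if it takes over 210 s, if anything falls off the work surface, if the arm or the gripper's body presses on something with over 40 N, if the wrist force passes 120 N, or if a joint passes its speed limit or range.

## Robot

A 6-joint arm with a two-finger parallel gripper is mounted at the origin on a cart in front of the work surface, level with it; the furniture and walls round the work are solid. World frame = base frame: x ahead of the robot, y to its left, z up, the work surface at z = 0. Lengths are in mm, angles in rad, forces in N, time in s.
With the tool pointing down it reaches from about 400 to 925 mm from the base axis. Payload 12.5 kg.
Tool frame: the origin (TCP) lies at the very end of the fingers, on their centre line; the grasp point (between the pads) lies 19 mm behind it; z points along the fingers, y is the line along which they close (so a half turn about z gives the same grasp; the last joint's range is limited). The gripper opens to 95 mm and grips with 3 to 60 N. Pads are 20 mm wide; open, the fingers measure 119 mm over their backs; the gripper's body (75 mm by 180 mm) begins 59 mm behind the grasp point.
Start: joints at [1.236, 0.491, 1.559, -0, 1.092, -0.106], TCP at [141.737, 608.734, 214.661] pointing down, gripper open.
Joint ranges: [-3.1, 3.1], [-0.84, 2.19], [0.05, 2.79], [-1.13, 4.28], [0.06, 2.93], [-2.69, 2.69]. Speed limits (rad/s): [2.22, 2.22, 2.79, 3.14, 3.14, 3.14].

## Interface

Orientations are given as [roll, pitch, yaw] about the fixed x, y, z axes, in that order (R = Rz(yaw) Ry(pitch) Rx(roll)).
In Python, from cell import * gives the robot as it stands.
- The arm moves only by the tool jog_arm, never from a script. Its argument "targets" is a list of rows, each an object with "turn": the turn, a rotation vector about the world's x, y, z in degrees, a list of three; "slide": the shift along the world's x, y, z in mm, a list of three; "claw": the opening in per cent of the stroke, from 0 (shut) to 100 (fully open). In form: [{"turn": [wx, wy, wz], "slide": [x, y, z], "claw": claw}, ...]. A call has 1 to 5 rows; each row shifts and turns the commanded pose from where the row before left it; what a row does not reach is not made up. A row lasts 1/8 s, in which the tool goes at most 62.5 mm and 10.7 degrees, less where a joint would pass 70% of its speed; a pose out of reach is approached as far as the arm can. A call with a gripper value outside its range is refused whole. The fingers move at their own pace and stop on an object; the grip force is fixed at half the most. Time passes only in rows, so rows that do not move let the fingers close. It gives the time, the measured TCP pose, the force, the opening and the grip force at its end, in the units of the state.
- state(): the state, without advancing time (a new reading comes with each control period).
- read_camera(name): name is "side" or "top" or "wrist"; returns a dict with "frame" (400x640x3 uint8, blue, green, red), "mtx" (3x3 intrinsics, pixels), "k1" (the pictures are not rectified: a ray, as slopes to the right and down, at radius r is drawn at 1 + k1 r^2 times it, then the intrinsics apply), "R" (3x3) and "t" (3): a world point X has camera coordinates R X + t. Camera axes: x right, y down, z forward; pixel columns grow to the right and rows downward; lengths in mm; the calibration is good to about 2 mm. A picture is of the moment at which its call begins. There is no depth.
- job_done(): hands the job in; it is judged then, once.
Trained networks look in the newest picture that a camera, given by its name, has taken for a name from the list of things; names that differ only in an ending like _2 or _b are one class to them, and where a whole thing is asked for, a point or a joint stands for the part that bears it (a point fixed in the world has none). Each returns a list of dicts, best first, with "conf" (0 to 1); they miss things now and then, are a little off and sometimes report something else, mostly with a low value. They report only what shows in the picture. A call takes as long as a camera call. They do not tell look-alikes from the thing itself.
- look_for(query, camera): "xy" ([column, row] in pixels, amid what is visible of it).
The state is a dict: "t": time; "joints": joint angles; "qvel": joint speeds; "tau": joint torques, N m; "eef_pos": TCP position; "tcp_rot": TCP orientation; "ft_force": force on the tool from outside, world axes, zero at the start; "moment": the same for the moment, N m; "opening": opening from 0.0 (shut) to 1.0 (fully open); "grip_force": force on a finger pad.
Only numpy, scipy, OpenCV 4.12 (cv2) and the standard library are available. Lean on these libraries where they do the work, as an engineer would, in place of code of your own. Each camera call takes 0.05 s, during which the arm holds its last target. There are 200 camera calls.

## Working session

There is one attempt and no reset: what is moved stays moved. The work goes in short steps, Python scripts to look and compute and a tool call to move; the robot and the scene stay as the last step left them, time stands still between calls to the robot, and variables do not carry over. Pictures are saved under pics/ and viewed, at most 14 in all, crops included, and the job is handed in when it is done.

Besides the shell and the picture viewer there is one more tool, called after "Request:" as name(argument=value, ...) on one line, values as JSON. jog_arm: Moves the arm, as the interface text tells. Its arguments: {"type":"object","properties":{"targets":{"type":"array","items":{"type":"object","properties":{"turn":{"type":"array","items":{"type":"number"}},"slide":{"type":"array","items":{"type":"number"}},"claw":{"type":"number"}}}}},"required":["targets"]}

```bash
ls; mkdir -p pics; cat > h.py <<'E'
from cell import *
import numpy as np, cv2
def ray(c,uv):
    m=c["mtx"]; x=(uv[0]-m[0][2])/m[0][0]; y=(uv[1]-m[1][2])/m[1][1]
    p=cv2.undistortPoints(np.array([[uv]],float),np.array(m,float),np.array([c["k1"],0,0,0],float))[0,0]
    R=np.array(c["R"]);t=np.array(c["t"])
    return -R.T@t, R.T@np.array([p[0],p[1],1.])
def at(c,uv,z):
    o,d=ray(c,uv); return o+d*(z-o[2])/d[2]
def px(c,X):
    R=np.array(c["R"],float);
    return cv2.projectPoints(np.array([X],float),cv2.Rodrigues(R)[0],np.array(c["t"],float),np.array(c["mtx"],float),np.array([c["k1"],0,0,0],float))[0][0,0]
E
python3 - <<'E'
from h import *
s=state(); print({k:np.round(v,3).tolist() for k,v in s.items()})
Z={"platter_knob":86,"lever_handle":210,"press":12,"done0_c":59,"new0_c":23,"tray":5,"ink_bottle":58,"matchbox":15,"pocket_watch":12}
for n in("top","side"):
    c=read_camera(n); cv2.imwrite(f"pics/{n}0.png",c["frame"]); print(n,c["k1"],(-np.array(c["R"]).T@c["t"]).round())
    for q,z in Z.items():
        print(q,[(np.round(d["xy"]).tolist(),round(d["conf"],2),at(c,d["xy"],z)[:2].round().tolist()) for d in look_for(q,n)[:6]])
E
```

```text
pics
{'t': 0.0, 'joints': [1.236, 0.492, 1.559, -0.0, 1.092, -0.106], 'qvel': [0.0, -0.0, 0.0, -0.0, -0.0, -0.001], 'tau': [0.0, -61.264, -25.817, 0.069, 0.048, -0.0], 'eef_pos': [141.651, 608.477, 214.041], 'tcp_rot': [-3.14, -0.0, 2.913], 'ft_force': [-0.568, 1.008, -0.685], 'moment': [-0.004, 0.036, 0.007], 'grip_force': 0.0, 'opening': 0.997}
top -0.0981881487767221 [ 445.  -37. 1231.]
platter_knob [([326.0, 203.0], 0.82, [533.0, -41.0])]
lever_handle [([318.0, 164.0], 0.87, [627.0, -23.0]), ([427.0, 190.0], 0.6, [553.0, -304.0])]
press [([320.0, 183.0], 0.76, [600.0, -25.0])]
done0_c []
new0_c [([325.0, 203.0], 0.61, [539.0, -39.0]), ([404.0, 233.0], 0.59, [442.0, -276.0])]
tray [([209.0, 234.0], 0.58, [451.0, 319.0])]
ink_bottle [([215.0, 149.0], 0.61, [704.0, 288.0])]
matchbox [([206.0, 181.0], 0.54, [613.0, 326.0])]
pocket_watch [([406.0, 154.0], 0.58, [686.0, -293.0])]
side -0.03464924776643004 [ 617. 1003.  686.]
platter_knob [([330.0, 221.0], 0.77, [556.0, 47.0])]
lever_handle [([298.0, 196.0], 0.63, [640.0, 129.0])]
press [([316.0, 225.0], 0.86, [590.0, -48.0])]
done0_c []
new0_c [([357.0, 189.0], 0.75, [441.0, -269.0])]
tray [([375.0, 313.0], 0.87, [461.0, 322.0]), ([335.0, 221.0], 0.16, [530.0, -83.0])]
ink_bottle [([267.0, 303.0], 0.83, [708.0, 341.0])]
matchbox [([307.0, 315.0], 0.61, [620.0, 336.0])]
pocket_watch [([288.0, 189.0], 0.44, [687.0, -291.0])]
```

```bash
python3 - <<'E'
import cv2
a=cv2.imread("pics/top0.png")[110:290,170:460]; cv2.imwrite("pics/a.png",cv2.resize(a,None,fx=2.7,fy=2.7,interpolation=2))
a=cv2.imread("pics/side0.png")[150:350,220:440]; cv2.imwrite("pics/b.png",cv2.resize(a,None,fx=3,fy=3,interpolation=2))
E
```

```text
(no output)
```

View pics/a.png

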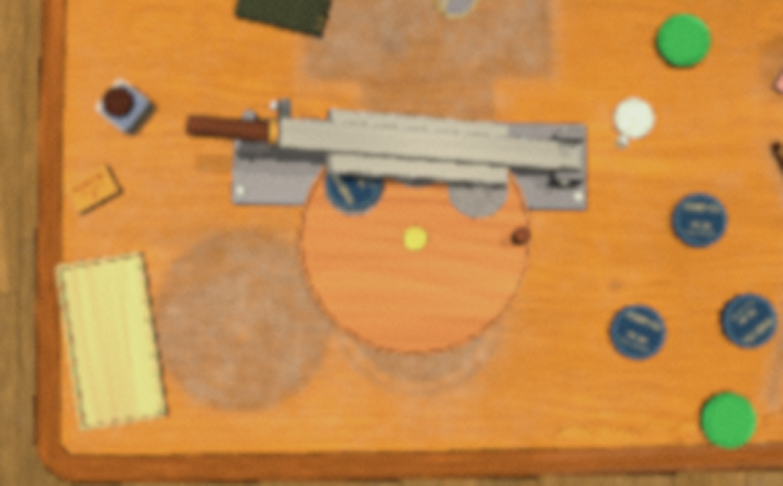

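View pics/b.png

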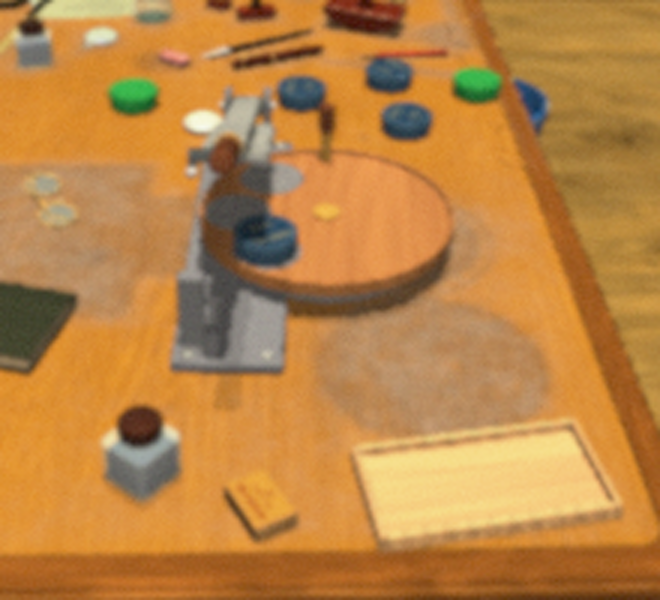

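The top crop shows blue fresh tins at crop (699,220), (638,331) and (748,320), with green look-alikes at (683,40) and (728,420) that I leave alone. One finished tin is at (354,190), the pivot at (414,238), the knob at (520,236) and the tray at (111,340). The side view agrees: one finished tin on the seat nearest the camera, and the other seats are bare felt.

```bash
python3 - <<'E'
from h import *
c=read_camera("top"); f=c["frame"]
cv=lambda p:(170+p[0]/2.7,110+p[1]/2.7)
piv=at(c,cv((414,238)),39); print("pivot",piv.round(1))
hsv=cv2.cvtColor(f,cv2.COLOR_BGR2HSV)
m=cv2.inRange(hsv,(95,90,30),(125,255,255)); n,l,st,ce=cv2.connectedComponentsWithStats(m)
for i in range(1,n):
    if st[i,4]>60: print("blue",ce[i].round(1),st[i].tolist(),at(c,ce[i],20)[:2].round(1))
print("knob",at(c,cv((520,236)),100).round(1))
# base corners
for p in ((233,203),(586,209),(586,125)): print("base",at(c,cv(p),12).round(1))
P=[at(c,cv(p),14) for p in ((57,266),(143,253),(166,413),(81,428))]
for p in P: print("tray",p.round(1))
print("traymid",np.mean(P,0).round(1))
s=read_camera("side")
for q in ("new0_c","done0_c","platter_knob","lever_handle"):
    print(q,[(np.round(d["xy"]).tolist(),round(d["conf"],2)) for d in look_for(q,"side")])
cs=lambda p:(220+p[0]/3,150+p[1]/3)
print("side piv",at(s,cs((327,211)),40).round(1),"tins",[at(s,cs(p),12).round(1)[:2].tolist() for p in ((302,94),(389,75),(407,121))],"knob",at(s,cs((327,120)),86).round(1), "tray",[at(s,cs(p),14).round(1)[:2].tolist() for p in ((355,455),(575,423),(621,498),(380,540))])
def lookup(n,p): print(n,px(c,p))
E
```

```text
pivot [552.  -34.8  39. ]
blue [548.  147.4] [537, 133, 22, 29, 316] [ 701.  -751.6]
blue [619.8 167.8] [607, 146, 26, 44, 1013] [ 632.7 -999.9]
blue [428.6 191.1] [421, 188, 17, 9, 77] [ 568.8 -356.8]
blue [572.3 196. ] [565, 189, 16, 16, 169] [ 544.4 -821.2]
blue [445.4 227.3] [438, 220, 17, 16, 104] [ 457.2 -403.8]
blue [405.5 232.4] [397, 227, 18, 13, 83] [ 444.7 -281.1]
blue [604.8 300.4] [564, 277, 73, 48, 1930] [ 212.6 -913.5]
knob [ 546.4 -146.2  100. ]
base [598.4 170.4  12. ]
base [ 583.6 -230.8   12. ]
base [ 680.4 -234.4   12. ]
tray [530.1 372.6  14. ]
tray [543.2 273.1  14. ]
tray [362.7 247.   14. ]
tray [346.9 344.   14. ]
traymid [445.7 309.2  14. ]
new0_c [([357.0, 189.0], 0.64), ([378.0, 312.0], 0.21)]
done0_c []
platter_knob [([330.0, 224.0], 0.92)]
lever_handle [([299.0, 199.0], 0.96)]
side piv [552.8 -29.   40. ] tins [[568.2, -350.3], [453.5, -405.4], [443.7, -277.0]] knob [ 548.6 -139.2   86. ] tray [[545.4, 292.5], [362.0, 259.4], [345.7, 343.6], [533.1, 380.4]]
```

Request:
jog_arm(targets=[{"slide":[27,-50,0],"turn":[0,0,3],"claw":50},{"slide":[27,-50,0],"turn":[0,0,3],"claw":50},{"slide":[27,-50,0],"turn":[0,0,3],"claw":50},{"slide":[27,-50,0],"turn":[0,0,2],"claw":50},{"slide":[27,-50,0],"turn":[0,0,0],"claw":50}])

```text
t: 1.92
eef_pos: [277.3, 357.2, 214.9]
tcp_rot: [3.141, 0.001, 3.106]
ft_force: [0.3, 0.4, -0.4]
opening: 0.539
grip_force: 0.0
```

Request:
jog_arm(targets=[{"slide":[27,-50,0],"turn":[0,0,0],"claw":50},{"slide":[27,-50,0],"turn":[0,0,0],"claw":50},{"slide":[27,-50,0],"turn":[0,0,0],"claw":50},{"slide":[27,-50,0],"turn":[0,0,0],"claw":50},{"slide":[27,-50,0],"turn":[0,0,0],"claw":50}])

```text
t: 2.55
eef_pos: [412.5, 106.9, 215.0]
tcp_rot: [3.141, 0.001, 3.105]
ft_force: [0.7, 0.8, -0.1]
opening: 0.499
grip_force: 0.0
```

Request:
jog_arm(targets=[{"slide":[27,-50,0],"turn":[0,0,0],"claw":50},{"slide":[27,-50,0],"turn":[0,0,0],"claw":50},{"slide":[27,-50,0],"turn":[0,0,0],"claw":50},{"slide":[20,-50,0],"turn":[0,0,0],"claw":50},{"slide":[0,-40,0],"turn":[0,0,0],"claw":50}])

```text
t: 3.18
eef_pos: [513.6, -133.4, 214.5]
tcp_rot: [-3.142, 0.0, 3.104]
ft_force: [0.6, 1.3, -0.7]
opening: 0.498
grip_force: 0.0
```

```bash
python3 - <<'E'
from h import *
c=read_camera("wrist"); cv2.imwrite("pics/w1.png",c["frame"])
print((-np.array(c["R"]).T@c["t"]).round(), state()["eef_pos"])
for q,z in (("platter_knob",90),("seat0",36),("done0_c",55),("lever_handle",200)): print(q,[(np.round(d["xy"]).tolist(),round(d["conf"],2),at(c,d["xy"],z)[:2].round(1).tolist()) for d in look_for(q,"wrist")[:4]])
for p in ([552,-33,39],[547,-146,102],[547,-146,50]): print(px(c,p))
E
```

```text
[ 438. -131.  384.] [ 513.31879301 -136.65492719  214.40217414]
platter_knob [([407.0, 182.0], 0.89, [505.6, -53.0])]
seat0 [([409.0, 185.0], 0.8, [521.5, -36.5]), ([478.0, 253.0], 0.59, [603.6, 45.4])]
done0_c [([71.0, 133.0], 0.75, [451.3, -376.8])]
lever_handle [([358.0, 327.0], 0.71, [574.0, -110.1])]
[412.08405308 213.29805626]
[305.19206252 233.87045017]
[307.00540892 215.75327379]
```

View pics/w1.png

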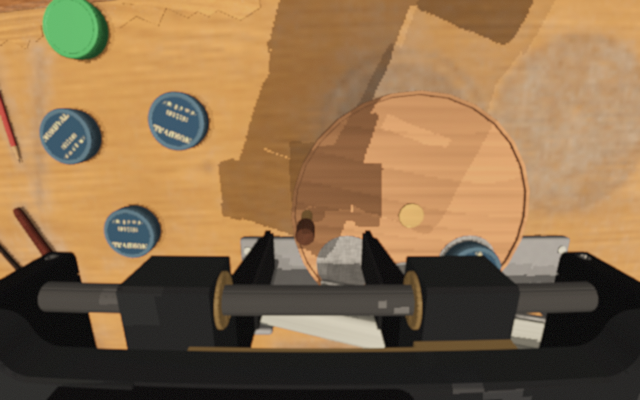

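The wrist picture shows the pivot at (411,215), the knob at (305,232), the platter outline and the three blue tins at (178,121), (70,135) and (132,231). All of this agrees with the top view.

```bash
python3 - <<'E'
from h import *
c=read_camera("wrist")
print("piv",at(c,(411,215.5),38),"knob",at(c,(305,232),95),at(c,(306,244),70))
f=c["frame"]; hsv=cv2.cvtColor(f,cv2.COLOR_BGR2HSV)
m=cv2.inRange(hsv,(95,60,20),(125,255,255))
m=cv2.morphologyEx(m,cv2.MORPH_CLOSE,np.ones((7,7)));n,l,st,ce=cv2.connectedComponentsWithStats(m)
for i in range(1,n):
    if st[i,4]>800: print(ce[i].round(),st[i].tolist(),at(c,ce[i],16)[:2].round(1))
# fit platter circle: sample rim points by eye
pts=[(525,200),(410,94),(330,137),(300,200),(500,135)]
W=np.array([at(c,p,41)[:2] for p in pts]); A=np.c_[2*W,np.ones(len(W))]; s=np.linalg.lstsq(A,(W**2).sum(1),rcond=None)[0]
print("circle",s[:2],np.sqrt(s[2]+s[:2]@s[:2]))
E
```

```text
piv [553.6816111 -31.0817035  38.       ] knob [ 546.81075681 -143.84272365   95.        ] [ 569.21358907 -144.79779272   70.        ]
[176. 121.] [148, 94, 57, 56, 2365] [ 444.3 -281.3]
[ 68. 136.] [39, 111, 59, 53, 2477] [ 455.  -408.1]
[130. 231.] [104, 208, 53, 49, 1913] [ 568.4 -356.3]
circle [550.84167025 -30.19251178] 121.86621722820406
```

Request:
jog_arm(targets=[{"slide":[33,-10,-30],"claw":50},{"slide":[0,0,-50],"claw":50},{"slide":[0,0,0],"claw":50},{"slide":[0,0,0],"claw":50}])

```text
validation failed for argument at $.ta...
```

```bash
python3 - <<'E'
from h import *
s=state();print(s["eef_pos"],s["tcp_rot"],s["joints"])
for i in range(3): c=read_camera("wrist");print(state()["eef_pos"])
o=px(c,[547.2,-145.4,90]);print(o,look_for("platter_knob","wrist"))
cv2.imwrite("pics/w2.png",c["frame"])
E
```

```text
[ 512.60552858 -130.47750464  214.7314397 ] [ 3.14129476e+00 -2.05952353e-05  3.10523659e+00] [-3.74297900e-01  3.54896589e-01  1.79292129e+00  3.27169564e-04
  9.93892998e-01 -1.90891662e+00]
[ 512.64740293 -130.28974644  214.81681609]
[ 512.73258143 -130.27991037  214.85178426]
[ 512.78626864 -130.29764218  214.85049729]
[302.85036761 230.20429706] [{'xy': [404.1, 185.4], 'conf': 0.83}]
```

View pics/w2.png

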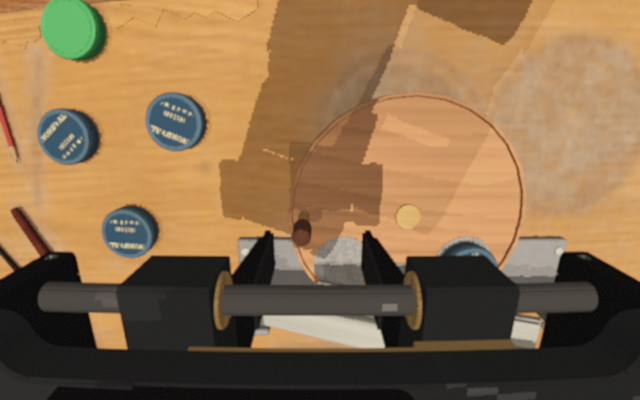

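The knob is at (302,232) and the pivot at (408,216). The arm has settled by about 3 mm since the previous picture.

```bash
python3 - <<'E'
from h import *
c=read_camera("wrist")
print("piv",at(c,(408,216),38),"knob",at(c,(301.5,232),95),at(c,(304,218),50), px(c,[547.2,-145.4,102]),px(c,[547.2,-145.4,70]))
E
```

```text
piv [554.36372686 -33.81911809  38.        ] knob [ 547.1120221  -146.58807542   95.        ] [ 548.68455191 -146.15262966   50.        ] [302.46185367 234.84274166] [303.88812073 222.98932264]
```

Request:
jog_arm(targets=[{"slide":[34,-15,-30],"turn":[0,0,0],"claw":50},{"slide":[0,0,-50],"turn":[0,0,0],"claw":50},{"slide":[0,0,0],"turn":[0,0,0],"claw":50}])

```text
t: 4.1
eef_pos: [545.3, -145.4, 132.2]
tcp_rot: [3.139, -0.006, 3.105]
ft_force: [-0.0, 0.7, 0.1]
opening: 0.498
grip_force: 0.0
```

Request:
jog_arm(targets=[{"slide":[1,-1,-30],"turn":[0,0,0],"claw":50},{"slide":[0,0,-29],"turn":[0,0,0],"claw":40},{"slide":[0,0,0],"turn":[0,0,0],"claw":10},{"slide":[0,0,0],"turn":[0,0,0],"claw":0},{"slide":[0,0,0],"turn":[0,0,0],"claw":0}])

```text
t: 4.72
eef_pos: [548.4, -146.7, 77.6]
tcp_rot: [3.141, 0.002, 3.104]
ft_force: [0.6, 6.4, 4.7]
opening: 0.183
grip_force: 30.0
```

Request:
jog_arm(targets=[{"slide":[0,0,0],"turn":[0,0,0],"claw":0},{"slide":[0,0,0],"turn":[0,0,0],"claw":0},{"slide":[0,0,0],"turn":[0,0,0],"claw":0}])

```text
t: 5.1
eef_pos: [548.4, -146.7, 77.6]
tcp_rot: [3.141, 0.002, 3.105]
ft_force: [0.5, 5.6, 4.7]
opening: 0.185
grip_force: 30.0
```

```bash
python3 - <<'E'
import numpy as np
a=np.radians(np.linspace(267,87,13)); p=np.round(113*np.c_[np.cos(a),np.sin(a)]); print(np.diff(p,axis=0).astype(int).tolist())
E
```

```text
[[-29, 6], [-27, 12], [-22, 19], [-17, 25], [-10, 28], [-2, 29], [6, 29], [12, 27], [19, 22], [25, 17], [28, 10], [29, 2]]
```

Request:
jog_arm(targets=[{"slide":[-12,1,0],"turn":[0,0,0],"claw":0},{"slide":[-17,5,0],"turn":[0,0,0],"claw":0},{"slide":[-27,12,0],"turn":[0,0,0],"claw":0},{"slide":[-22,19,0],"turn":[0,0,0],"claw":0},{"slide":[-17,25,0],"turn":[0,0,0],"claw":0}])

```text
t: 5.72
eef_pos: [449.9, -86.4, 77.2]
tcp_rot: [-3.14, -0.003, 3.103]
ft_force: [-0.2, -2.7, 4.5]
opening: 0.181
grip_force: 30.0
```

Request:
jog_arm(targets=[{"slide":[-10,28,0],"turn":[0,0,0],"claw":0},{"slide":[-2,29,0],"turn":[0,0,0],"claw":0},{"slide":[6,29,0],"turn":[0,0,0],"claw":0},{"slide":[12,27,0],"turn":[0,0,0],"claw":0},{"slide":[19,22,0],"turn":[0,0,0],"claw":0}])

```text
t: 6.35
eef_pos: [478.5, 50.4, 77.0]
tcp_rot: [-3.141, 0.002, 3.105]
ft_force: [5.1, -9.8, -7.0]
opening: 0.18
grip_force: 30.0
```

Request:
jog_arm(targets=[{"slide":[25,17,0],"turn":[0,0,0],"claw":0},{"slide":[28,10,0],"turn":[0,0,0],"claw":0},{"slide":[18,2,0],"turn":[0,0,0],"claw":0},{"slide":[11,0,0],"turn":[0,0,0],"claw":0},{"slide":[0,0,0],"turn":[0,0,0],"claw":0}])

```text
t: 6.98
eef_pos: [560.6, 79.0, 76.8]
tcp_rot: [3.141, 0.002, 3.105]
ft_force: [0.5, 4.8, 6.3]
opening: 0.18
grip_force: 30.0
```

Request:
jog_arm(targets=[{"slide":[0,0,0],"turn":[0,0,0],"claw":0},{"slide":[0,0,0],"turn":[0,0,0],"claw":0}])

```text
t: 7.22
eef_pos: [560.3, 79.0, 76.8]
tcp_rot: [3.141, 0.003, 3.105]
ft_force: [1.1, 4.5, 6.9]
opening: 0.187
grip_force: 30.0
```

Request:
jog_arm(targets=[{"slide":[0,0,0],"turn":[0,0,0],"claw":45},{"slide":[0,0,0],"turn":[0,0,0],"claw":45},{"slide":[0,0,35],"turn":[0,0,0],"claw":45},{"slide":[0,0,50],"turn":[0,0,0],"claw":45},{"slide":[0,0,50],"turn":[0,0,0],"claw":75}])

```text
t: 7.85
eef_pos: [559.3, 78.5, 211.9]
tcp_rot: [-3.141, -0.001, 3.105]
ft_force: [0.1, -0.4, 0.0]
opening: 0.506
grip_force: 0.0
```

Request:
jog_arm(targets=[{"slide":[0,-50,0],"turn":[0,0,0],"claw":80},{"slide":[0,-50,0],"turn":[0,0,0],"claw":80},{"slide":[0,-39,0],"turn":[0,0,0],"claw":80},{"slide":[0,0,0],"turn":[0,0,0],"claw":80},{"slide":[0,0,0],"turn":[0,0,0],"claw":80}])

```text
t: 8.48
eef_pos: [559.5, -59.9, 210.5]
tcp_rot: [3.141, -0.001, 3.104]
ft_force: [-0.6, -0.6, -0.5]
opening: 0.796
grip_force: 0.0
```

```bash
python3 - <<'E'
from h import *
c=read_camera("wrist"); print(state()["eef_pos"])
f=c["frame"].copy(); hsv=cv2.cvtColor(f,cv2.COLOR_BGR2HSV)
m=cv2.inRange(hsv,(95,60,20),(125,255,255))
m=cv2.morphologyEx(m,cv2.MORPH_CLOSE,np.ones((7,7)));n,l,st,ce=cv2.connectedComponentsWithStats(m)
for i in range(1,n):
    if st[i,4]>700: print(ce[i].round(),st[i].tolist(),at(c,ce[i],16)[:2].round(1),at(c,ce[i],52)[:2].round(1))
for n,p in dict(s0=[500,38.1,36],s1=[464.4,-29.1,36],s2=[492.8,-99.7,36],k=[560.3,79,90]).items():
    u=px(c,p); print(n,u); cv2.drawMarker(f,tuple(int(v) for v in u),(0,0,255),0,10)
cv2.imwrite("pics/w3.png",f)
E
```

```text
[559.54076991 -59.53365392 210.56252202]
[104.  79.] [74, 51, 61, 59, 2631] [ 444.7 -280.5] [ 448.6 -258.4]
[ 12. 100.] [0, 72, 30, 54, 1276] [ 458.5 -391.3] [ 461.  -358.3]
[274. 117.] [242, 86, 63, 65, 2990] [ 492.4 -104. ] [491.6 -99.3]
[ 63. 196.] [35, 173, 58, 50, 2080] [ 568.5 -355.7] [ 560.1 -326.2]
s0 [413.33726292 120.81719793]
s1 [345.85583726  85.87228275]
s2 [275.56854937 118.28345074]
k [472.39712923 190.66807641]
```

View pics/w3.png

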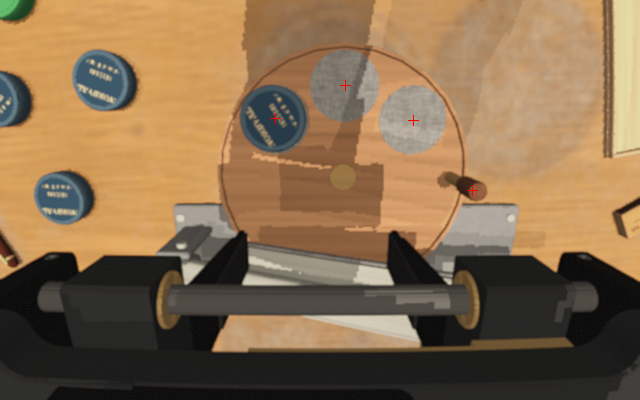

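The finished tin is at (274,117), the free seats at (346,86) and (413,120), and the knob at (472,190). All of these sit on my predicted marks, and there is only one finished tin.

Request:
jog_arm(targets=[{"slide":[-34,-20,0],"turn":[0,0,-10],"claw":88},{"slide":[-33,-20,0],"turn":[0,0,-10],"claw":88},{"slide":[0,0,-40],"turn":[0,0,-10],"claw":88},{"slide":[0,0,-50],"turn":[0,0,-10],"claw":88},{"slide":[0,0,0],"turn":[0,0,0],"claw":88}])

```text
t: 9.15
eef_pos: [491.4, -98.9, 118.6]
tcp_rot: [-3.139, -0.005, 2.409]
ft_force: [0.0, 0.2, 0.4]
opening: 0.877
grip_force: 0.0
```

Request:
jog_arm(targets=[{"slide":[0,0,-47],"turn":[0,0,0],"claw":88},{"slide":[0,0,-30],"turn":[0,0,0],"claw":88},{"slide":[0,0,0],"turn":[0,0,0],"claw":88},{"slide":[0,0,0],"turn":[0,0,0],"claw":60},{"slide":[0,0,0],"turn":[0,0,0],"claw":40}])

```text
t: 9.78
eef_pos: [493.6, -100.4, 45.3]
tcp_rot: [3.14, 0.002, 2.408]
ft_force: [0.2, -0.1, 0.8]
opening: 0.723
grip_force: 0.0
```

Request:
jog_arm(targets=[{"slide":[0,0,0],"turn":[0,0,0],"claw":30},{"slide":[0,0,20],"turn":[0,0,0],"claw":30},{"slide":[0,0,40],"turn":[0,0,0],"claw":30},{"slide":[0,0,0],"turn":[0,0,0],"claw":30}])

```text
t: 10.28
eef_pos: [493.8, -100.6, 106.2]
tcp_rot: [3.14, 0.004, 2.407]
ft_force: [-0.6, 0.5, -1.0]
opening: 0.649
grip_force: 30.0
```

Request:
jog_arm(targets=[{"slide":[-4,30,40],"turn":[0,0,0],"claw":30},{"slide":[-5,50,0],"turn":[0,0,0],"claw":30},{"slide":[-6,50,0],"turn":[0,0,0],"claw":30},{"slide":[-6,50,0],"turn":[0,0,0],"claw":30},{"slide":[-6,50,0],"turn":[0,0,0],"claw":30}])

```text
t: 10.9
eef_pos: [465.2, 131.2, 143.3]
tcp_rot: [-3.141, -0.0, 2.407]
ft_force: [0.3, 0.9, -1.4]
opening: 0.649
grip_force: 30.0
```

Request:
jog_arm(targets=[{"slide":[-6,50,0],"turn":[0,0,0],"claw":30},{"slide":[-5,50,0],"turn":[0,0,0],"claw":30},{"slide":[-5,50,0],"turn":[0,0,0],"claw":30},{"slide":[-5,30,-30],"turn":[0,0,0],"claw":30},{"slide":[0,0,0],"turn":[0,0,0],"claw":30}])

```text
t: 11.52
eef_pos: [443.1, 310.7, 111.5]
tcp_rot: [-3.138, -0.001, 2.41]
ft_force: [0.2, -0.5, -1.3]
opening: 0.652
grip_force: 30.0
```

```bash
python3 - <<'E'
from h import *
s=state();print(s["eef_pos"],s["opening"],s["grip_force"])
c=read_camera("wrist"); f=c["frame"].copy()
a=np.radians(8.6);R=np.array([[np.cos(a),-np.sin(a)],[np.sin(a),np.cos(a)]])
for q in ((95,50),(95,-50),(-95,-50),(-95,50),(0,0)):
    w=np.array([446,310])+R@np.array(q); u=px(c,[*w,14]); print(u); cv2.drawMarker(f,tuple(int(v) for v in u),(0,0,255),0,14)
cv2.imwrite("pics/w4.png",f)
E
```

```text
[443.14137766 310.70988931 111.46015382] 0.651836587115586 29.999940991401672
[443.62651114 229.72920248]
[365.37769536 309.24599609]
[191.58811253 179.12238015]
[265.42302541  79.06675521]
[320.09623654 204.95860849]
```

View pics/w4.png

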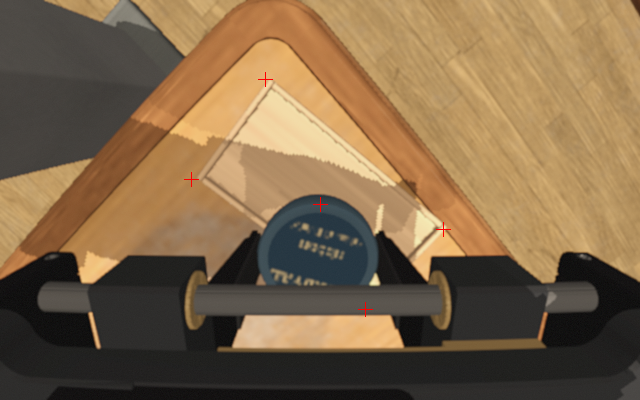

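The tray corners are at (275,83), (203,180) and (440,229), within a few mm of my estimate. The tin is held over the tray.

Request:
jog_arm(targets=[{"slide":[3,0,-40],"turn":[0,0,0],"claw":30},{"slide":[0,0,-40],"turn":[0,0,0],"claw":30},{"slide":[0,0,-10],"turn":[0,0,0],"claw":30},{"slide":[0,0,0],"turn":[0,0,0],"claw":30}])

```text
t: 12.08
eef_pos: [448.2, 309.2, 24.2]
tcp_rot: [-3.142, -0.0, 2.406]
ft_force: [-0.2, 0.5, -0.2]
opening: 0.648
grip_force: 30.0
```

Request:
jog_arm(targets=[{"slide":[0,0,-8],"turn":[0,0,0],"claw":30},{"slide":[0,0,-2],"turn":[0,0,0],"claw":30},{"slide":[0,0,0],"turn":[0,0,0],"claw":30}])

```text
t: 12.45
eef_pos: [447.9, 309.8, 14.0]
tcp_rot: [3.141, 0.0, 2.407]
ft_force: [-0.5, 0.5, -1.0]
opening: 0.651
grip_force: 30.0
```

Request:
jog_arm(targets=[{"slide":[0,0,-1],"turn":[0,0,0],"claw":30},{"slide":[0,0,0],"turn":[0,0,0],"claw":75},{"slide":[0,0,0],"turn":[0,0,0],"claw":75},{"slide":[0,0,40],"turn":[0,0,0],"claw":75},{"slide":[0,0,50],"turn":[0,0,0],"claw":75}])

```text
t: 13.08
eef_pos: [447.3, 309.5, 102.9]
tcp_rot: [-3.139, -0.001, 2.407]
ft_force: [0.2, 0.4, -0.1]
opening: 0.75
grip_force: 0.0
```

Request:
jog_arm(targets=[{"slide":[10,-50,30],"turn":[0,0,0],"claw":80},{"slide":[0,-58,0],"turn":[0,0,0],"claw":80},{"slide":[0,-58,0],"turn":[0,0,0],"claw":80},{"slide":[0,-58,0],"turn":[0,0,0],"claw":80},{"slide":[0,-58,0],"turn":[0,0,0],"claw":80}])

```text
t: 13.7
eef_pos: [457.6, 26.0, 132.8]
tcp_rot: [3.141, 0.0, 2.407]
ft_force: [0.5, 0.0, 1.2]
opening: 0.8
grip_force: 0.0
```

Request:
jog_arm(targets=[{"slide":[0,-58,20],"turn":[0,0,0],"claw":80},{"slide":[20,-58,20],"turn":[0,0,0],"claw":80},{"slide":[20,-58,20],"turn":[0,0,0],"claw":88},{"slide":[20,-58,0],"turn":[0,0,0],"claw":88},{"slide":[0,0,0],"turn":[0,0,0],"claw":88}])

```text
t: 14.32
eef_pos: [517.1, -204.0, 191.1]
tcp_rot: [3.141, 0.001, 2.403]
ft_force: [-0.9, 0.9, -0.3]
opening: 0.881
grip_force: 0.0
```

```bash
cat > tins.py <<'E'
from h import *
def tins(cam="wrist"):
    c=read_camera(cam); hsv=cv2.cvtColor(c["frame"],cv2.COLOR_BGR2HSV)
    m=cv2.inRange(hsv,(95,60,20),(125,255,255))
    m=cv2.morphologyEx(m,cv2.MORPH_CLOSE,np.ones((7,7)));n,l,st,ce=cv2.connectedComponentsWithStats(m)
    for i in range(1,n):
        if st[i,4]>(700 if cam=="wrist" else 70): print(ce[i].round(),st[i].tolist(),at(c,ce[i],16)[:2].round(1),at(c,ce[i],52)[:2].round(1))
    return c
E
python3 - <<'E'
from tins import *
print(state()["eef_pos"]); c=tins(); cv2.imwrite("pics/w5.png",c["frame"])
tins("top")
E
```

```text
[ 517.14614151 -204.00729982  191.09979358]
[217. 180.] [189, 154, 58, 56, 2357] [ 444.5 -281.3] [ 446.2 -267.9]
[153. 249.] [122, 235, 55, 40, 916] [ 449.6 -393.3] [ 450.8 -368.2]
[277. 328.] [252, 316, 50, 29, 1138] [ 617.3 -361.3] [ 601.  -339.6]
[548. 147.] [537, 133, 23, 30, 497] [ 702.  -752.9] [ 694.4 -731.7]
[620. 168.] [603, 145, 31, 46, 1101] [  632.6 -1002.4] [ 627.1 -973.7]
[429. 176.] [420, 170, 17, 13, 111] [ 617.1 -360.9] [ 612.  -351.3]
[573. 196.] [564, 189, 18, 16, 231] [ 543.2 -824.4] [ 540.3 -801.1]
[448. 229.] [441, 220, 15, 17, 199] [ 453.2 -413.9] [ 452.9 -402.7]
[211. 236.] [202, 227, 18, 18, 248] [446.  310.4] [446.  300.1]
[605. 300.] [564, 276, 76, 49, 2123] [ 213.6 -915.6] [ 220.4 -889.5]
```

The finished tin sits at the tray's middle (446,310). One fresh tin was knocked from (568,-356) to (617,-361); the other two are unmoved. Next, the tin at (444.5,-281) goes to seat2.

Request:
jog_arm(targets=[{"slide":[-36,-38,-10],"turn":[0,0,0],"claw":88},{"slide":[-37,-39,-30],"turn":[0,0,0],"claw":88},{"slide":[0,0,-50],"turn":[0,0,0],"claw":88},{"slide":[0,0,-50],"turn":[0,0,0],"claw":88},{"slide":[0,0,-20],"turn":[0,0,0],"claw":88}])

```text
t: 15.05
eef_pos: [442.5, -275.5, 29.3]
tcp_rot: [-3.142, -0.004, 2.408]
ft_force: [-0.3, 0.4, 0.9]
opening: 0.884
grip_force: 0.0
```

Request:
jog_arm(targets=[{"slide":[0,0,-21],"turn":[0,0,0],"claw":88},{"slide":[0,0,0],"turn":[0,0,0],"claw":88},{"slide":[0,0,0],"turn":[0,0,0],"claw":50},{"slide":[0,0,0],"turn":[0,0,0],"claw":30},{"slide":[0,0,0],"turn":[0,0,0],"claw":30}])

```text
t: 15.68
eef_pos: [443.8, -277.7, 11.2]
tcp_rot: [3.141, 0.001, 2.407]
ft_force: [-0.0, 1.1, 6.6]
opening: 0.65
grip_force: 30.0
```

Request:
jog_arm(targets=[{"slide":[0,0,0],"turn":[0,0,0],"claw":30},{"slide":[0,0,20],"turn":[0,0,0],"claw":30},{"slide":[0,0,50],"turn":[0,0,0],"claw":30},{"slide":[0,0,20],"turn":[0,0,0],"claw":30},{"slide":[0,0,0],"turn":[0,0,0],"claw":30}])

```text
t: 16.3
eef_pos: [443.9, -278.0, 101.8]
tcp_rot: [3.141, 0.003, 2.407]
ft_force: [-0.2, 0.7, -0.1]
opening: 0.647
grip_force: 30.0
```

Request:
jog_arm(targets=[{"slide":[12,50,0],"turn":[0,0,0],"claw":30},{"slide":[12,50,0],"turn":[0,0,0],"claw":30},{"slide":[12,50,0],"turn":[0,0,0],"claw":30},{"slide":[11,30,0],"turn":[0,0,0],"claw":30},{"slide":[0,0,-30],"turn":[0,0,0],"claw":30}])

```text
t: 16.92
eef_pos: [491.5, -95.8, 70.2]
tcp_rot: [3.14, 0.002, 2.409]
ft_force: [-0.3, -0.9, -0.4]
opening: 0.647
grip_force: 30.0
```

Request:
jog_arm(targets=[{"slide":[0,0,-15],"turn":[0,0,0],"claw":30},{"slide":[0,0,-6],"turn":[0,0,0],"claw":30},{"slide":[0,0,0],"turn":[0,0,0],"claw":30}])

```text
t: 17.3
eef_pos: [490.3, -98.0, 49.1]
tcp_rot: [-3.141, -0.001, 2.406]
ft_force: [0.2, -0.1, -0.9]
opening: 0.65
grip_force: 30.0
```

Request:
jog_arm(targets=[{"slide":[0,0,-2],"turn":[0,0,0],"claw":30},{"slide":[0,0,0],"turn":[0,0,0],"claw":76},{"slide":[0,0,0],"turn":[0,0,0],"claw":76},{"slide":[0,0,30],"turn":[0,0,0],"claw":76},{"slide":[0,0,50],"turn":[0,0,0],"claw":88}])

```text
t: 17.92
eef_pos: [489.8, -97.4, 127.5]
tcp_rot: [-3.141, -0.003, 2.407]
ft_force: [0.7, -0.7, -0.8]
opening: 0.822
grip_force: 0.0
```

Request:
jog_arm(targets=[{"slide":[6,-50,20],"turn":[0,0,-10],"claw":88},{"slide":[6,-50,20],"turn":[0,0,-10],"claw":88},{"slide":[6,-50,20],"turn":[0,0,-10],"claw":88},{"slide":[6,-50,0],"turn":[0,0,-10],"claw":88},{"slide":[6,-50,0],"turn":[0,0,-10],"claw":88}])

```text
t: 18.55
eef_pos: [520.5, -349.3, 188.0]
tcp_rot: [3.141, 0.001, 1.528]
ft_force: [0.3, -0.4, -0.0]
opening: 0.884
grip_force: 0.0
```

Request:
jog_arm(targets=[{"slide":[0,-20,0],"turn":[0,0,-1],"claw":88},{"slide":[0,0,0],"turn":[0,0,0],"claw":88},{"slide":[0,0,0],"turn":[0,0,0],"claw":88}])

```text
t: 18.92
eef_pos: [520.4, -366.2, 187.4]
tcp_rot: [-3.141, -0.001, 1.519]
ft_force: [-0.9, 0.7, -1.1]
opening: 0.881
grip_force: 0.0
```

```bash
python3 - <<'E'
from tins import *
s=state();print(s["eef_pos"],s["tcp_rot"]); c=tins(); cv2.imwrite("pics/w6.png",c["frame"])
tins("top")
E
```

```text
[ 520.42001884 -366.18265795  187.44939532] [-3.14128569e+00 -5.72612190e-04  1.51882458e+00]
[403. 167.] [376, 139, 59, 58, 2410] [ 608.8 -354.8] [ 599.8 -348.1]
[260. 224.] [232, 197, 56, 55, 2359] [ 456.  -408.9] [ 463.2 -396.5]
[548. 147.] [537, 133, 23, 30, 499] [ 701.8 -752.9] [ 694.3 -731.7]
[619. 167.] [603, 145, 31, 46, 1162] [  635.2 -1000. ] [ 629.6 -971.4]
[427. 179.] [419, 170, 18, 18, 234] [ 607.7 -355.2] [ 602.9 -345.8]
[573. 197.] [564, 189, 18, 16, 231] [ 543.1 -824.7] [ 540.2 -801.3]
[346. 218.] [337, 209, 19, 19, 282] [ 492.9 -103. ] [ 491.5 -101. ]
[211. 236.] [202, 227, 18, 18, 249] [445.9 310.3] [445.9 300. ]
[604. 300.] [564, 276, 76, 49, 2128] [ 213.8 -915.4] [ 220.7 -889.4]
```

View pics/w6.png

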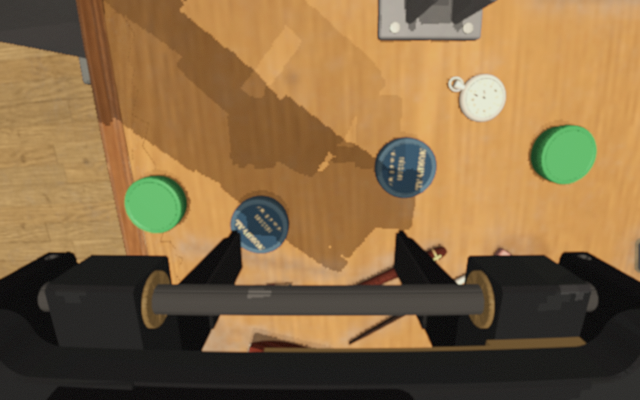

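Blue tins are at (260,224) and (403,167), the green look-alikes at (155,204) and (563,154) and the watch at (483,97). I take the blue tin at (260,224), which is at world (456,-408.5), and the top view confirms the tin on seat2.

Request:
jog_arm(targets=[{"slide":[-32,-21,-10],"turn":[0,0,0],"claw":88},{"slide":[-32,-21,-30],"turn":[0,0,0],"claw":88},{"slide":[0,0,-50],"turn":[0,0,0],"claw":88},{"slide":[0,0,-50],"turn":[0,0,0],"claw":88},{"slide":[0,0,-20],"turn":[0,0,0],"claw":88}])

```text
t: 19.65
eef_pos: [455.9, -407.9, 25.1]
tcp_rot: [-3.139, -0.002, 1.518]
ft_force: [-0.4, -0.4, 0.7]
opening: 0.88
grip_force: 0.0
```

Request:
jog_arm(targets=[{"slide":[0,0,-17],"turn":[0,0,0],"claw":88},{"slide":[0,0,0],"turn":[0,0,0],"claw":88},{"slide":[0,0,0],"turn":[0,0,0],"claw":50},{"slide":[0,0,0],"turn":[0,0,0],"claw":30},{"slide":[0,0,0],"turn":[0,0,0],"claw":30}])

```text
t: 20.27
eef_pos: [456.7, -409.9, 11.2]
tcp_rot: [3.141, 0.001, 1.517]
ft_force: [-0.1, 0.3, 4.9]
opening: 0.648
grip_force: 30.0
```

Request:
jog_arm(targets=[{"slide":[0,0,0],"turn":[0,0,0],"claw":30},{"slide":[0,0,20],"turn":[0,0,0],"claw":30},{"slide":[0,0,50],"turn":[0,0,0],"claw":30},{"slide":[0,0,30],"turn":[0,0,0],"claw":30},{"slide":[0,0,0],"turn":[0,0,0],"claw":30}])

```text
t: 20.9
eef_pos: [457.1, -410.3, 112.6]
tcp_rot: [3.139, 0.003, 1.516]
ft_force: [-0.4, -0.5, -0.1]
opening: 0.649
grip_force: 30.0
```

Request:
jog_arm(targets=[{"slide":[1,50,0],"turn":[0,0,0],"claw":30},{"slide":[1,50,0],"turn":[0,0,0],"claw":30},{"slide":[1,50,0],"turn":[0,0,0],"claw":30},{"slide":[1,50,0],"turn":[0,0,0],"claw":30},{"slide":[1,50,0],"turn":[0,0,0],"claw":30}])

```text
t: 21.52
eef_pos: [460.8, -157.9, 109.3]
tcp_rot: [-3.14, -0.001, 1.516]
ft_force: [1.3, 0.7, -0.6]
opening: 0.651
grip_force: 30.0
```

Request:
jog_arm(targets=[{"slide":[1,50,0],"turn":[0,0,0],"claw":30},{"slide":[1,50,0],"turn":[0,0,0],"claw":30},{"slide":[1,30,0],"turn":[0,0,0],"claw":30},{"slide":[0,0,-20],"turn":[0,0,0],"claw":30},{"slide":[0,0,-20],"turn":[0,0,0],"claw":30}])

```text
t: 22.15
eef_pos: [464.0, -29.0, 69.1]
tcp_rot: [-3.141, -0.0, 1.518]
ft_force: [0.6, 0.2, -0.3]
opening: 0.649
grip_force: 30.0
```

Request:
jog_arm(targets=[{"slide":[0,0,0],"turn":[0,0,0],"claw":30},{"slide":[0,0,0],"turn":[0,0,0],"claw":30}])

```text
t: 22.4
eef_pos: [464.4, -29.7, 70.4]
tcp_rot: [-3.141, -0.0, 1.516]
ft_force: [0.6, -0.7, -0.3]
opening: 0.646
grip_force: 30.0
```

Request:
jog_arm(targets=[{"slide":[0,0,-18],"turn":[0,0,0],"claw":30},{"slide":[0,0,-5],"turn":[0,0,0],"claw":30},{"slide":[0,0,0],"turn":[0,0,0],"claw":30},{"slide":[0,0,0],"turn":[0,0,0],"claw":76},{"slide":[0,0,0],"turn":[0,0,0],"claw":76}])

```text
t: 23.02
eef_pos: [464.7, -29.7, 47.8]
tcp_rot: [3.141, 0.0, 1.516]
ft_force: [-0.3, 0.0, 1.0]
opening: 0.756
grip_force: 0.0
```

Request:
jog_arm(targets=[{"slide":[0,0,30],"turn":[0,0,0],"claw":76},{"slide":[0,0,50],"turn":[0,0,0],"claw":88},{"slide":[0,-50,30],"turn":[0,0,-10],"claw":88},{"slide":[0,-50,30],"turn":[0,0,-10],"claw":88},{"slide":[15,-50,0],"turn":[0,0,-10],"claw":88}])

```text
t: 23.65
eef_pos: [479.8, -181.4, 190.2]
tcp_rot: [3.137, -0.0, 0.987]
ft_force: [0.2, 0.2, -0.9]
opening: 0.88
grip_force: 0.0
```

Request:
jog_arm(targets=[{"slide":[25,-50,0],"turn":[0,0,-10],"claw":88},{"slide":[30,-50,0],"turn":[0,0,-9],"claw":88},{"slide":[30,-35,0],"turn":[0,0,0],"claw":88},{"slide":[30,-30,0],"turn":[0,0,0],"claw":88},{"slide":[0,0,0],"turn":[0,0,0],"claw":88}])

```text
t: 24.28
eef_pos: [595.3, -346.2, 186.5]
tcp_rot: [3.142, 0.0, 0.66]
ft_force: [-0.1, -0.6, 0.2]
opening: 0.879
grip_force: 0.0
```

```bash
python3 - <<'E'
from tins import *
s=state();print(s["eef_pos"],s["tcp_rot"]); c=tins(); cv2.imwrite("pics/w7.png",c["frame"])
tins("top")
E
```

```text
[ 595.32086317 -346.21654829  186.52224865] [3.14158663e+00 5.71634169e-05 6.60271899e-01]
[ 39. 116.] [0, 83, 78, 67, 3758] [475.8 -78.6] [ 494.7 -102. ]
[333. 176.] [305, 147, 58, 58, 2642] [ 610.7 -355.3] [ 615.3 -349.4]
[548. 147.] [537, 133, 23, 30, 498] [ 701.9 -752.9] [ 694.3 -731.6]
[619. 168.] [604, 145, 30, 46, 1131] [  634.3 -1001.3] [ 628.7 -972.7]
[573. 197.] [564, 189, 18, 16, 231] [ 543.1 -824.7] [ 540.2 -801.3]
[346. 218.] [337, 209, 19, 19, 281] [ 493.2 -102.8] [ 491.8 -100.9]
[211. 236.] [202, 228, 18, 17, 248] [445.8 310.4] [445.8 300.1]
[604. 300.] [564, 276, 76, 49, 2128] [ 213.6 -915.4] [ 220.5 -889.4]
```

Request:
jog_arm(targets=[{"slide":[14,-9,-30],"turn":[0,0,0],"claw":88},{"slide":[0,0,-50],"turn":[0,0,0],"claw":88},{"slide":[0,0,-50],"turn":[0,0,0],"claw":88},{"slide":[0,0,-30],"turn":[0,0,0],"claw":88},{"slide":[0,0,-16],"turn":[0,0,0],"claw":88}])

```text
t: 25.0
eef_pos: [607.7, -352.6, 10.4]
tcp_rot: [-3.14, 0.001, 0.662]
ft_force: [0.3, -0.5, -0.1]
opening: 0.882
grip_force: 0.0
```

Request:
jog_arm(targets=[{"slide":[0,0,0],"turn":[0,0,0],"claw":88},{"slide":[0,0,0],"turn":[0,0,0],"claw":88},{"slide":[0,0,0],"turn":[0,0,0],"claw":50},{"slide":[0,0,0],"turn":[0,0,0],"claw":30},{"slide":[0,0,0],"turn":[0,0,0],"claw":30}])

```text
t: 25.62
eef_pos: [608.7, -353.8, 11.9]
tcp_rot: [3.141, -0.0, 0.661]
ft_force: [-0.1, -0.0, 2.4]
opening: 0.648
grip_force: 30.0
```

Request:
jog_arm(targets=[{"slide":[0,0,0],"turn":[0,0,0],"claw":30},{"slide":[0,0,20],"turn":[0,0,0],"claw":30},{"slide":[0,0,50],"turn":[0,0,0],"claw":30},{"slide":[0,0,50],"turn":[0,0,0],"claw":30},{"slide":[0,0,0],"turn":[0,0,0],"claw":30}])

```text
t: 26.25
eef_pos: [610.0, -354.6, 137.0]
tcp_rot: [3.134, -0.002, 0.661]
ft_force: [-0.2, -0.1, -1.2]
opening: 0.648
grip_force: 30.0
```

Request:
jog_arm(targets=[{"slide":[-14,50,0],"turn":[0,0,0],"claw":30},{"slide":[-14,50,0],"turn":[0,0,0],"claw":30},{"slide":[-14,50,0],"turn":[0,0,0],"claw":30},{"slide":[-14,50,0],"turn":[0,0,0],"claw":30},{"slide":[-14,50,0],"turn":[0,0,0],"claw":30}])

```text
t: 26.88
eef_pos: [537.5, -102.0, 131.4]
tcp_rot: [-3.141, 0.0, 0.661]
ft_force: [0.9, -0.1, -0.4]
opening: 0.651
grip_force: 30.0
```

Request:
jog_arm(targets=[{"slide":[-14,50,0],"turn":[0,0,0],"claw":30},{"slide":[-14,50,0],"turn":[0,0,0],"claw":30},{"slide":[-11,42,0],"turn":[0,0,0],"claw":30},{"slide":[0,0,-30],"turn":[0,0,0],"claw":30},{"slide":[0,0,-30],"turn":[0,0,0],"claw":30}])

```text
t: 27.5
eef_pos: [499.3, 39.1, 71.1]
tcp_rot: [3.141, -0.001, 0.663]
ft_force: [-0.3, -0.5, -0.9]
opening: 0.648
grip_force: 30.0
```

Request:
jog_arm(targets=[{"slide":[0,0,0],"turn":[0,0,0],"claw":30},{"slide":[0,0,0],"turn":[0,0,0],"claw":30}])

```text
t: 27.75
eef_pos: [499.8, 38.3, 72.2]
tcp_rot: [3.141, -0.0, 0.661]
ft_force: [0.4, 0.5, -0.2]
opening: 0.649
grip_force: 30.0
```

Request:
jog_arm(targets=[{"slide":[0,0,-18],"turn":[0,0,0],"claw":30},{"slide":[0,0,-6],"turn":[0,0,0],"claw":30},{"slide":[0,0,0],"turn":[0,0,0],"claw":30},{"slide":[0,0,0],"turn":[0,0,0],"claw":76},{"slide":[0,0,0],"turn":[0,0,0],"claw":76}])

```text
t: 28.38
eef_pos: [499.7, 38.3, 47.8]
tcp_rot: [3.141, -0.001, 0.661]
ft_force: [-0.8, -0.2, 0.2]
opening: 0.751
grip_force: 0.0
```

Request:
jog_arm(targets=[{"slide":[0,0,30],"turn":[0,0,0],"claw":76},{"slide":[0,0,50],"turn":[0,0,0],"claw":76},{"slide":[0,40,50],"turn":[0,0,-10],"claw":60},{"slide":[0,50,0],"turn":[0,0,-10],"claw":50},{"slide":[0,50,0],"turn":[0,0,-10],"claw":50}])

```text
t: 29.0
eef_pos: [499.6, 178.8, 177.3]
tcp_rot: [-3.142, -0.002, 0.131]
ft_force: [0.5, -0.8, 0.5]
opening: 0.523
grip_force: 0.0
```

Request:
jog_arm(targets=[{"slide":[0,50,0],"turn":[0,0,-10],"claw":50},{"slide":[0,0,0],"turn":[0,0,-1],"claw":50}])

```text
t: 29.25
eef_pos: [499.1, 230.0, 176.3]
tcp_rot: [-3.141, -0.0, -0.053]
ft_force: [-0.2, -0.9, -0.6]
opening: 0.501
grip_force: 0.0
```

```bash
python3 - <<'E'
from tins import *
s=state();print(s["eef_pos"],s["tcp_rot"]); c=tins("top"); f=c["frame"].copy()
for p in ([500,38.1,59],[464.4,-29.1,59],[492.8,-99.7,59],[560.3,79,100]): u=px(c,p); print(u); 
print([(d["xy"],d["conf"],at(c,d["xy"],95)) for d in look_for("platter_knob","top")])
cv2.imwrite("pics/t8.png",cv2.resize(f[150:300,190:460],None,fx=2.9,fy=2.9,interpolation=2))
E
```

```text
[499.0619507  230.02419985 176.30704278] [-3.14133248e+00 -3.69891676e-04 -5.34296797e-02]
[548. 147.] [537, 133, 23, 30, 498] [ 701.9 -753. ] [ 694.3 -731.8]
[619. 167.] [603, 145, 31, 46, 1166] [ 635.1 -999.7] [ 629.4 -971.2]
[573. 197.] [564, 189, 18, 16, 230] [ 543.1 -824.8] [ 540.2 -801.5]
[311. 222.] [290, 207, 42, 31, 574] [481.3   4. ] [480.3   2.8]
[346. 218.] [337, 209, 19, 19, 281] [ 492.9 -102.7] [ 491.5 -100.7]
[605. 300.] [564, 276, 76, 49, 2131] [ 213.9 -915.6] [ 220.8 -889.6]
[298.72820247 215.72947898]
[321.9308898  227.48392604]
[345.89319626 217.264105  ]
[283.11732072 194.10882145]
[([325.1, 196.3], 0.71, array([552.16107751, -40.05299919,  95.        ]))]
```

View pics/t8.png

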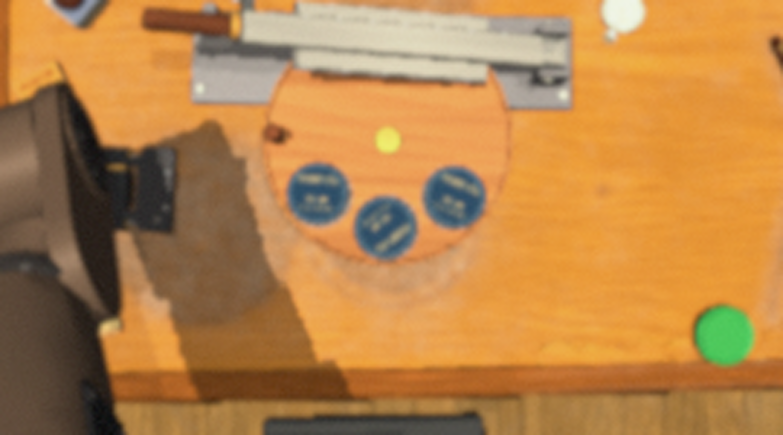

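All three tins are centred on their seats, at crop (319,193), (386,227) and (455,196), and the knob is at (275,133). I turn the tool back by half a turn so the camera stays clear of the lever, and return to the knob.

Request:
jog_arm(targets=[{"slide":[0,0,10],"turn":[0,0,10.5],"claw":50},{"slide":[0,0,10],"turn":[0,0,10.5],"claw":50},{"slide":[0,0,10],"turn":[0,0,10.5],"claw":50},{"slide":[0,0,0],"turn":[0,0,10.5],"claw":50},{"slide":[0,0,0],"turn":[0,0,10.5],"claw":50}])

```text
t: 29.98
eef_pos: [499.7, 225.9, 206.4]
tcp_rot: [3.141, 0.0, 0.868]
ft_force: [0.3, 0.9, 0.2]
opening: 0.498
grip_force: 0.0
```

Request:
jog_arm(targets=[{"slide":[0,0,0],"turn":[0,0,10.5],"claw":50},{"slide":[0,0,0],"turn":[0,0,10.5],"claw":50},{"slide":[0,0,0],"turn":[0,0,10.5],"claw":50},{"slide":[0,0,0],"turn":[0,0,10.5],"claw":50},{"slide":[0,0,0],"turn":[0,0,10.5],"claw":50}])

```text
t: 30.6
eef_pos: [499.6, 225.9, 206.3]
tcp_rot: [-3.141, 0.0, 1.785]
ft_force: [0.1, -0.4, -0.2]
opening: 0.5
grip_force: 0.0
```

Request:
jog_arm(targets=[{"slide":[0,0,0],"turn":[0,0,10.5],"claw":50},{"slide":[0,0,0],"turn":[0,0,10.5],"claw":50},{"slide":[0,0,0],"turn":[0,0,10.5],"claw":50},{"slide":[0,0,0],"turn":[0,0,10.5],"claw":50},{"slide":[0,0,0],"turn":[0,0,10.5],"claw":50}])

```text
t: 31.22
eef_pos: [499.6, 225.9, 206.3]
tcp_rot: [-3.141, -0.0, 2.701]
ft_force: [-0.2, -0.8, -0.1]
opening: 0.498
grip_force: 0.0
```

Request:
jog_arm(targets=[{"slide":[20,-50,0],"turn":[0,0,10.5],"claw":50},{"slide":[20,-50,0],"turn":[0,0,10.5],"claw":50},{"slide":[21,-51,0],"turn":[0,0,1],"claw":50},{"slide":[0,0,0],"turn":[0,0,0],"claw":50},{"slide":[0,0,0],"turn":[0,0,0],"claw":50}])

```text
t: 31.85
eef_pos: [559.4, 77.5, 206.2]
tcp_rot: [3.141, -0.0, 3.07]
ft_force: [0.4, 0.2, 0.5]
opening: 0.495
grip_force: 0.0
```

Request:
jog_arm(targets=[{"slide":[1,1,-40],"turn":[0,0,0],"claw":50},{"slide":[0,0,-45],"turn":[0,0,0],"claw":50},{"slide":[0,0,-25],"turn":[0,0,0],"claw":50},{"slide":[0,0,-19],"turn":[0,0,0],"claw":50},{"slide":[0,0,0],"turn":[0,0,0],"claw":40}])

```text
t: 32.48
eef_pos: [559.7, 80.2, 76.3]
tcp_rot: [-3.141, -0.003, 3.073]
ft_force: [-0.7, 0.5, 0.2]
opening: 0.44
grip_force: 0.0
```

Request:
jog_arm(targets=[{"slide":[0,0,0],"turn":[0,0,0],"claw":20},{"slide":[0,0,0],"turn":[0,0,0],"claw":0},{"slide":[0,0,0],"turn":[0,0,0],"claw":0},{"slide":[0,0,0],"turn":[0,0,0],"claw":0},{"slide":[0,0,0],"turn":[0,0,0],"claw":0}])

```text
t: 33.1
eef_pos: [561.1, 79.0, 78.0]
tcp_rot: [-3.141, 0.001, 3.071]
ft_force: [-1.4, -4.7, 7.3]
opening: 0.182
grip_force: 30.0
```

Request:
jog_arm(targets=[{"slide":[-9,0,0],"turn":[0,0,0],"claw":0},{"slide":[-20,-2,0],"turn":[0,0,0],"claw":0},{"slide":[-28,-10,0],"turn":[0,0,0],"claw":0},{"slide":[-25,-17,0],"turn":[0,0,0],"claw":0},{"slide":[-19,-22,0],"turn":[0,0,0],"claw":0}])

```text
t: 33.72
eef_pos: [457.7, 29.5, 77.9]
tcp_rot: [3.14, -0.002, 3.073]
ft_force: [5.1, 0.2, 0.7]
opening: 0.182
grip_force: 30.0
```

Request:
jog_arm(targets=[{"slide":[-12,-27,0],"turn":[0,0,0],"claw":0},{"slide":[-6,-29,0],"turn":[0,0,0],"claw":0},{"slide":[2,-29,0],"turn":[0,0,0],"claw":0},{"slide":[10,-28,0],"turn":[0,0,0],"claw":0},{"slide":[17,-25,0],"turn":[0,0,0],"claw":0}])

```text
t: 34.35
eef_pos: [470.7, -110.3, 77.9]
tcp_rot: [3.141, 0.0, 3.071]
ft_force: [7.0, 10.1, 2.5]
opening: 0.181
grip_force: 30.0
```

Request:
jog_arm(targets=[{"slide":[22,-19,0],"turn":[0,0,0],"claw":0},{"slide":[27,-12,0],"turn":[0,0,0],"claw":0},{"slide":[18,-5,0],"turn":[0,0,0],"claw":0},{"slide":[11,-1,0],"turn":[0,0,0],"claw":0},{"slide":[0,0,0],"turn":[0,0,0],"claw":0}])

```text
t: 34.98
eef_pos: [550.2, -146.8, 77.9]
tcp_rot: [-3.141, 0.003, 3.072]
ft_force: [0.0, -1.3, 5.4]
opening: 0.18
grip_force: 30.0
```

Request:
jog_arm(targets=[{"slide":[0,0,0],"turn":[0,0,0],"claw":0},{"slide":[0,0,0],"turn":[0,0,0],"claw":0}])

```text
t: 35.22
eef_pos: [549.1, -146.7, 77.9]
tcp_rot: [-3.141, 0.002, 3.071]
ft_force: [0.8, 0.4, 5.1]
opening: 0.181
grip_force: 30.0
```

Request:
jog_arm(targets=[{"slide":[0,0,0],"turn":[0,0,0],"claw":45},{"slide":[0,0,0],"turn":[0,0,0],"claw":45},{"slide":[0,0,35],"turn":[0,0,0],"claw":45},{"slide":[0,0,50],"turn":[0,0,0],"claw":45},{"slide":[0,0,50],"turn":[0,0,0],"claw":0}])

```text
t: 35.85
eef_pos: [548.3, -146.4, 213.4]
tcp_rot: [3.141, -0.001, 3.071]
ft_force: [0.0, -0.5, -0.2]
opening: 0.39
grip_force: 0.0
```

Request:
jog_arm(targets=[{"slide":[-20,50,20],"turn":[0,0,0],"claw":0},{"slide":[-20,50,20],"turn":[0,0,0],"claw":0},{"slide":[0,50,0],"turn":[0,0,0],"claw":0},{"slide":[0,50,0],"turn":[0,0,0],"claw":0},{"slide":[0,50,0],"turn":[0,0,0],"claw":0}])

```text
t: 36.48
eef_pos: [508.3, 105.0, 252.2]
tcp_rot: [3.141, -0.0, 3.071]
ft_force: [0.8, -1.2, -0.4]
opening: 0.006
grip_force: 0.0
```

Request:
jog_arm(targets=[{"slide":[0,50,0],"turn":[0,0,0],"claw":0},{"slide":[0,0,0],"turn":[0,0,0],"claw":0},{"slide":[0,0,0],"turn":[0,0,0],"claw":0}])

```text
t: 36.85
eef_pos: [508.5, 153.2, 252.0]
tcp_rot: [-3.141, -0.001, 3.072]
ft_force: [0.3, 0.1, 0.6]
opening: 0.004
grip_force: 0.0
```

```bash
python3 - <<'E'
from tins import *
s=state();print(s["eef_pos"],s["tcp_rot"]); c=read_camera("top")
print("handle top0",at(c,(170+228/2.7,110+127/2.7),215), "ends",at(c,(170+187/2.7,110+124/2.7),222),at(c,(170+270/2.7,110+131/2.7),195))
f=c["frame"]
d=read_camera("side"); g=d["frame"]
r=lambda a:cv2.resize(a,(390,400),interpolation=2)
w=read_camera("wrist")["frame"]
cv2.imwrite("pics/t9.png",np.hstack([r(f[110:240,250:380]),r(g[170:270,260:360])]))
cv2.imwrite("pics/w9.png",w)
print(px(c,[548.5,-146.5,95]),px(c,[652,151.5,215]),px(d,[652,151.5,215]), px(d,[548.5,-146.5,90]))
for q in("platter_knob","lever_handle"): print(q,look_for(q,"top")[:2],look_for(q,"side")[:2])
E
```

```text
[508.5164224  153.16296186 251.97630946] [-3.14133108e+00 -5.65475483e-04  3.07205890e+00]
handle top0 [646.28255736 140.63509595 215.        ] ends [648.73346039 178.69348136 222.        ] [645.33271633 103.01556953 195.        ]
[362.49466189 196.83936384] [250.26832921 154.95727781] [293.2882793  198.76135626] [328.95483566 187.84795779]
platter_knob [{'xy': [325.5, 206.1], 'conf': 0.9}] [{'xy': [335.8, 227.0], 'conf': 0.63}]
lever_handle [{'xy': [316.9, 164.1], 'conf': 0.86}, {'xy': [404.3, 157.0], 'conf': 0.37}] [{'xy': [297.2, 196.5], 'conf': 0.9}]
```

View pics/t9.png

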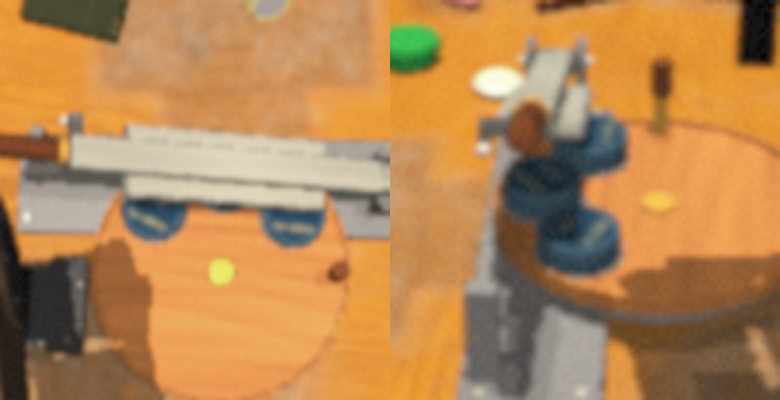

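Both views show the tins under the raised pad, the knob on the -y side at crop (338,271) and the handle at about world (646,141).

Request:
jog_arm(targets=[{"slide":[46,-1,0],"turn":[0,0,0],"claw":0},{"slide":[46,-1,0],"turn":[0,0,0],"claw":0},{"slide":[46,-1,0],"turn":[0,0,0],"claw":0},{"slide":[0,0,-10],"turn":[0,0,0],"claw":0},{"slide":[0,0,-10],"turn":[0,0,0],"claw":0}])

```text
t: 37.83
eef_pos: [646.1, 150.1, 231.2]
tcp_rot: [-3.142, -0.001, 3.071]
ft_force: [-1.0, 0.6, 0.5]
opening: 0.008
grip_force: 0.0
```

Request:
jog_arm(targets=[{"slide":[0,0,-10],"turn":[0,0,0],"claw":0},{"slide":[0,2,-10],"turn":[0,0,0],"claw":0},{"slide":[0,3,-10],"turn":[0,0,0],"claw":0}])

```text
t: 38.2
eef_pos: [646.6, 155.8, 202.0]
tcp_rot: [3.141, 0.001, 3.072]
ft_force: [0.5, 0.5, 1.8]
opening: 0.006
grip_force: 0.7
```

Request:
jog_arm(targets=[{"slide":[0,2,-10],"turn":[0,0,0],"claw":0},{"slide":[0,2,-10],"turn":[0,0,0],"claw":0},{"slide":[0,2,-10],"turn":[0,0,0],"claw":0}])

```text
t: 38.58
eef_pos: [646.8, 161.6, 171.6]
tcp_rot: [3.141, 0.0, 3.071]
ft_force: [0.8, 0.8, 1.7]
opening: 0.005
grip_force: 0.8
```

Request:
jog_arm(targets=[{"slide":[0,1,-10],"turn":[0,0,0],"claw":0},{"slide":[0,1,-10],"turn":[0,0,0],"claw":0},{"slide":[0,1,-10],"turn":[0,0,0],"claw":0}])

```text
t: 38.95
eef_pos: [646.8, 164.5, 141.5]
tcp_rot: [3.141, 0.0, 3.071]
ft_force: [0.2, 1.8, 1.6]
opening: 0.006
grip_force: 0.9
```

Request:
jog_arm(targets=[{"slide":[0,1,-10],"turn":[0,0,0],"claw":0},{"slide":[0,0,-10],"turn":[0,0,0],"claw":0},{"slide":[0,0,-10],"turn":[0,0,0],"claw":0}])

```text
t: 39.33
eef_pos: [647.2, 165.7, 113.0]
tcp_rot: [3.141, 0.001, 3.071]
ft_force: [-16.4, 0.2, 59.7]
opening: 0.002
grip_force: 30.3
```

```bash
python3 - <<'E'
from h import *
g=read_camera("side")["frame"]; cv2.imwrite("pics/s10.png",cv2.resize(g[170:280,230:370],None,fx=4,fy=4,interpolation=2)); s=state(); print(s["eef_pos"],s["ft_force"])
E
```

```text
[647.10964895 165.656553   113.10646396] [ 2.93818035 -0.45833016  7.38121993]
```

View pics/s10.png

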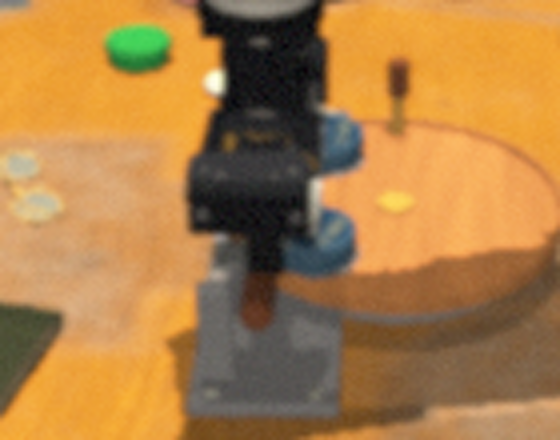

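The tool is on the handle at (258,300) and the platter stands with its knob at (398,75). The force spiked to 60 N and has settled at 7 N, so I continue in small steps.

Request:
jog_arm(targets=[{"slide":[0,0,-2],"turn":[0,0,0],"claw":0},{"slide":[0,0,0],"turn":[0,0,0],"claw":0}])

```text
t: 39.62
eef_pos: [647.4, 165.6, 110.6]
tcp_rot: [3.141, 0.002, 3.071]
ft_force: [1.4, 2.4, 3.2]
opening: 0.007
grip_force: 1.7
```

Request:
jog_arm(targets=[{"slide":[0,0,-2],"turn":[0,0,0],"claw":0},{"slide":[0,0,0],"turn":[0,0,0],"claw":0}])

```text
t: 39.88
eef_pos: [647.0, 165.4, 108.0]
tcp_rot: [3.142, 0.0, 3.071]
ft_force: [0.6, 0.6, 2.1]
opening: 0.005
grip_force: 0.9
```

Request:
jog_arm(targets=[{"slide":[0,0,-2],"turn":[0,0,0],"claw":0},{"slide":[0,0,0],"turn":[0,0,0],"claw":0}])

```text
t: 40.12
eef_pos: [646.8, 165.3, 105.9]
tcp_rot: [-3.142, -0.0, 3.071]
ft_force: [1.2, 1.2, 2.5]
opening: 0.006
grip_force: 0.8
```

Request:
jog_arm(targets=[{"slide":[0,0,-2],"turn":[0,0,0],"claw":0},{"slide":[0,0,-2],"turn":[0,0,0],"claw":0},{"slide":[0,0,0],"turn":[0,0,0],"claw":0}])

```text
t: 40.5
eef_pos: [646.4, 165.2, 101.6]
tcp_rot: [-3.141, -0.001, 3.072]
ft_force: [-0.4, -0.2, -0.5]
opening: 0.006
grip_force: 0.0
```

Request:
jog_arm(targets=[{"slide":[0,0,-2],"turn":[0,0,0],"claw":0},{"slide":[0,0,-2],"turn":[0,0,0],"claw":0},{"slide":[0,0,0],"turn":[0,0,0],"claw":0}])

```text
t: 40.88
eef_pos: [646.6, 165.3, 97.7]
tcp_rot: [-3.141, -0.001, 3.071]
ft_force: [-0.2, -0.6, 0.6]
opening: 0.002
grip_force: 0.0
```

Request:
jog_arm(targets=[{"slide":[0,0,-2],"turn":[0,0,0],"claw":0},{"slide":[0,0,0],"turn":[0,0,0],"claw":0}])

```text
t: 41.12
eef_pos: [646.9, 165.4, 96.1]
tcp_rot: [3.142, 0.0, 3.071]
ft_force: [0.4, 0.6, 0.8]
opening: 0.005
grip_force: 0.4
```

Request:
jog_arm(targets=[{"slide":[0,0,-2],"turn":[0,0,0],"claw":0},{"slide":[0,0,0],"turn":[0,0,0],"claw":0}])

```text
t: 41.38
eef_pos: [646.9, 165.4, 94.3]
tcp_rot: [3.141, 0.0, 3.071]
ft_force: [-0.7, 0.3, 3.6]
opening: 0.005
grip_force: 1.5
```

Request:
jog_arm(targets=[{"slide":[0,0,-2],"turn":[0,0,0],"claw":0},{"slide":[0,0,0],"turn":[0,0,0],"claw":0}])

```text
t: 41.62
eef_pos: [646.9, 165.5, 92.2]
tcp_rot: [3.141, 0.0, 3.071]
ft_force: [-0.5, 0.5, 3.0]
opening: 0.004
grip_force: 1.5
```

```bash
python3 - <<'E'
from h import *
d=read_camera("side");g=d["frame"]; cv2.imwrite("pics/s11.png",cv2.resize(g[170:280,230:370],None,fx=5,fy=5,interpolation=2)); s=state(); print(s["eef_pos"],s["ft_force"])
for z in (200,100,83): print((px(d,[652,210,z])-[230,170])*5)
E
```

```text
[646.85429011 165.51895035  92.20590855] [0.53646267 1.75509508 2.65970453]
[313.27266671 233.54147829]
[317.56629072 409.00848588]
[318.26173148 437.09722512]
```

View pics/s11.png

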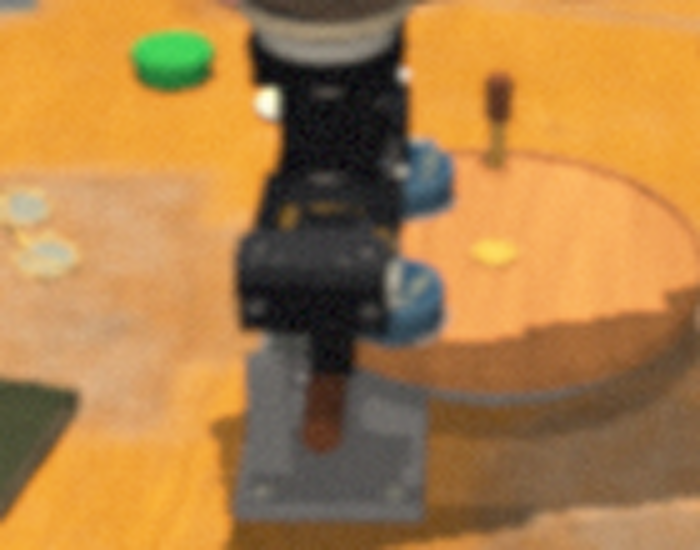

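The handle's end is at (322,432), so it is almost down, and the force is only 3 N. I keep pushing.

Request:
jog_arm(targets=[{"slide":[0,0,-2],"turn":[0,0,0],"claw":0},{"slide":[0,0,0],"turn":[0,0,0],"claw":0}])

```text
t: 41.92
eef_pos: [646.9, 165.6, 90.2]
tcp_rot: [3.141, 0.0, 3.072]
ft_force: [-0.1, 2.0, 3.9]
opening: 0.004
grip_force: 2.1
```

Request:
jog_arm(targets=[{"slide":[0,0,-2],"turn":[0,0,0],"claw":0},{"slide":[0,0,0],"turn":[0,0,0],"claw":0}])

```text
t: 42.18
eef_pos: [646.9, 165.6, 88.4]
tcp_rot: [3.141, 0.0, 3.071]
ft_force: [-0.8, 2.0, 5.4]
opening: 0.002
grip_force: 2.8
```

Request:
jog_arm(targets=[{"slide":[0,0,-2],"turn":[0,0,0],"claw":0},{"slide":[0,0,0],"turn":[0,0,0],"claw":0}])

```text
t: 42.42
eef_pos: [646.9, 165.7, 86.5]
tcp_rot: [3.141, 0.001, 3.071]
ft_force: [-0.7, 3.3, 6.8]
opening: 0.006
grip_force: 3.1
```

Request:
jog_arm(targets=[{"slide":[0,0,-2],"turn":[0,0,0],"claw":0},{"slide":[0,0,0],"turn":[0,0,0],"claw":0}])

```text
t: 42.68
eef_pos: [647.0, 165.7, 85.4]
tcp_rot: [3.141, 0.001, 3.071]
ft_force: [-2.9, 2.6, 14.3]
opening: 0.006
grip_force: 7.0
```

Request:
jog_arm(targets=[{"slide":[0,0,-2],"turn":[0,0,0],"claw":0},{"slide":[0,0,0],"turn":[0,0,0],"claw":0}])

```text
t: 42.92
eef_pos: [647.1, 165.8, 84.4]
tcp_rot: [3.141, 0.002, 3.072]
ft_force: [-6.4, 2.9, 22.0]
opening: 0.006
grip_force: 11.0
```

Request:
jog_arm(targets=[{"slide":[0,0,-2],"turn":[0,0,0],"claw":0},{"slide":[0,0,0],"turn":[0,0,0],"claw":0},{"slide":[0,0,0],"turn":[0,0,0],"claw":0}])

```text
t: 43.3
eef_pos: [647.1, 165.8, 83.4]
tcp_rot: [3.141, 0.002, 3.072]
ft_force: [-8.6, 2.2, 29.9]
opening: 0.004
grip_force: 14.9
```

Request:
jog_arm(targets=[{"slide":[0,0,6],"turn":[0,0,0],"claw":0},{"slide":[0,0,4],"turn":[0,0,0],"claw":0},{"slide":[0,0,6],"turn":[0,0,0],"claw":0},{"slide":[0,0,0],"turn":[0,0,0],"claw":0}])

```text
t: 43.8
eef_pos: [646.7, 165.2, 96.2]
tcp_rot: [-3.141, -0.0, 3.071]
ft_force: [0.5, -0.5, 1.6]
opening: 0.009
grip_force: 0.5
```

Request:
jog_arm(targets=[{"slide":[0,0,30],"turn":[0,0,0],"claw":0},{"slide":[0,0,50],"turn":[0,0,0],"claw":0},{"slide":[0,0,50],"turn":[0,0,0],"claw":0},{"slide":[0,0,40],"turn":[0,0,0],"claw":0}])

```text
t: 44.3
eef_pos: [646.7, 165.2, 267.7]
tcp_rot: [-3.141, -0.0, 3.071]
ft_force: [0.2, 0.2, -0.8]
opening: 0.005
grip_force: 0.0
```

Request:
jog_arm(targets=[{"slide":[-50,0,0],"turn":[0,0,0],"claw":0},{"slide":[-50,30,0],"turn":[0,0,0],"claw":0},{"slide":[-40,40,0],"turn":[0,0,0],"claw":0},{"slide":[0,0,0],"turn":[0,0,0],"claw":0}])

```text
t: 44.8
eef_pos: [504.4, 237.1, 266.2]
tcp_rot: [-3.141, -0.001, 3.075]
ft_force: [0.1, 0.4, 0.1]
opening: 0.005
grip_force: 0.0
```

```bash
python3 - <<'E'
from tins import *
d=read_camera("side");g=d["frame"]
c=tins("top"); f=c["frame"]
r=lambda a:cv2.resize(a,(390,400),interpolation=2)
cv2.imwrite("pics/s12.png",np.hstack([r(f[120:250,235:365]),r(g[180:280,260:360])])); s=state(); print(s["eef_pos"],s["ft_force"])
print((px(d,[648,208,81])-[260,180])*[3.9,4],(px(d,[648,188,210])-[260,180])*[3.9,4])
for q in("ink_bottle","matchbox","pocket_watch"): print(q,look_for(q,"top")[:1])
E
```

```text
[548. 147.] [537, 133, 23, 30, 498] [ 701.9 -753. ] [ 694.3 -731.8]
[620. 168.] [603, 145, 31, 46, 1102] [  632.7 -1002.4] [ 627.1 -973.8]
[302. 182.] [292, 179, 18, 8, 91] [603.5  29.6] [598.8  27.6]
[347. 183.] [339, 180, 18, 9, 127] [ 597.9 -108.1] [ 593.3 -106. ]
[573. 197.] [564, 189, 18, 16, 231] [ 543.1 -824.7] [ 540.2 -801.3]
[604. 300.] [564, 276, 76, 49, 2138] [ 213.8 -915.4] [ 220.7 -889.4]
[506.74358874 235.49000158 266.00951408] [-0.32493814 -0.07319008 -0.55316649]
[137.75610302 310.24799422] [134.82342401 112.62262278]
ink_bottle [{'xy': [216.4, 151.8], 'conf': 0.72}]
matchbox [{'xy': [207.8, 176.9], 'conf': 0.63}]
pocket_watch [{'xy': [404.6, 156.9], 'conf': 0.55}]
```

View pics/s12.png

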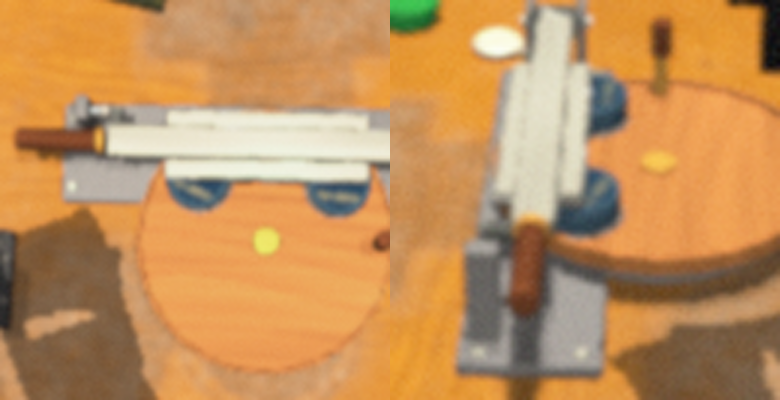

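The lever stays down in both views: the handle is at side crop (527,270), where it was raised at about (525,112) before. The tins are under the pad, the knob is at its stop and the bystanders have not moved, so I hand in.

```bash
python3 -c "
from cell import *
print(job_done())"
```

```text
the job is handed in; nothing more can be done
None
```

I handed the job in: the finished tin is in the tray, all three fresh tins sit on their seats, the platter is back at the pressing stop and the catch holds the lever down. The job_done call gave no verdict.

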